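# Set the casting-slip valve to two turns

## Robot

A 7-joint arm with a two-finger parallel gripper is mounted at the origin on the work surface. World frame = base frame: x ahead of the robot, y to its left, z up, the work surface at z = 0. Lengths are in mm, angles in rad, forces in N, time in s.
With the tool pointing down it reaches from about 350 to 900 mm from the base axis. Payload 7.2 kg.
Tool frame: the origin (TCP) lies between the finger pads; the fingertips stand 22 mm ahead of it and the grasp point (between the pads) lies 3 mm ahead of it; z points along the fingers, y is the line along which they close (so a half turn about z gives the same grasp; the last joint's range is limited). The gripper opens to 85 mm and grips with 20 to 120 N. Pads are 22 mm wide; open, the fingers measure 114 mm over their backs; the gripper's body (76 mm by 85 mm) begins 54 mm behind the grasp point. The pads swing forward as they close: fully open they stand 13 mm farther back than shut.
Start: joints at [1.036, 0.411, -0.013, 1.596, 0.006, 1.134, -0.082], TCP at [281.258, -558.141, 253.297] pointing down, gripper open.
Joint ranges: [-2.95, 2.95], [-0.29, 1.99], [-1.47, 1.44], [0.14, 2.54], [-1.03, 4.17], [0.13, 1.85], [-2.86, 2.86]. Speed limits (rad/s): [2.39, 2.39, 3.01, 3.01, 3.14, 3.14, 3.14].

## Interface

Orientations are given as a unit quaternion [x, y, z, w].
In Python, from bench import bot, viewer gives the robot as it stands.
- The arm moves only by the tool servo_tool, never from a script. Its argument "targets" is a list of rows, each an object with "dp": the shift along the tool's x, y, z in cm, a list of three; "turn": the turn about the tool's z in degrees. In form: [{"dp": [x, y, z], "turn": turn}, ...]. A call has 1 to 5 rows; each row shifts and turns the commanded pose from where the row before left it, along the tool's axes as they then stand; what a row does not reach is not made up. A row lasts 1/12 s, in which the tool goes at most 41.7 mm and 7.16 degrees, less where a joint would pass 70% of its speed; a pose out of reach is approached as far as the arm can. A call is refused whole if a number of a shift passes 4.17 or a number of a turn 7.16, either way. A call with a gripper value outside its range is refused whole. "claw" is the finger opening in cm, from 0 to 8.54, set as the call begins (left out, the last holds). The fingers move at their own pace and stop on an object; "force" is the grip in N (left out, the last holds). Time passes only in rows, so rows that do not move let the fingers close. It gives the time, the measured TCP pose, the force, the opening and the grip force at its end, in the units of the state.
- bot.get_obs(): the state, without advancing time (a new reading comes with each control period).
- viewer.snapshot(name): name is "side" or "top"; returns the picture (384x512x3 uint8, blue, green, red); there is no depth.
- viewer.calibration(name): a dict with "fx", "fy", "cx", "cy" (pixels), "view" (4x4, takes a point from world to camera coordinates). Camera axes: x right, y down, z forward; pixel columns grow to the right and rows downward; lengths in mm; the calibration is good to about 2 mm. A picture is of the moment at which its call begins. calibration takes no time and is no camera call.
- bot.finish_job(): hands the job in; it is judged then, once.
The state is a dict: "t": time; "joints": joint angles; "joint_vel": joint speeds; "joint_torque": joint torques, N m; "tool_pos": TCP position; "eef_rot": TCP orientation; "force": force on the tool from outside, world axes, zero at the start; "moment": the same for the moment, N m; "gripper_width": finger opening in mm; "finger_force": force on a finger pad.
Only numpy, scipy, OpenCV 4.12 (cv2) and the standard library are available. Lean on these libraries where they do the work, as an engineer would, in place of code of your own. Each camera call takes 0.05 s, during which the arm holds its last target. There are 200 camera calls.

## Task

Fit the loose handwheel right home on the square stem of the casting-slip valve, turn it clockwise until the valve is fully shut against its stop, then open it exactly two full turns. Finish holding the wheel by its upright handle, ready to shut the slip off again: do not let go. Leave the plaster mould, the jug and the jar standing where they are.

Things in the scene. Friction and masses are not known exactly. Their poses are not given: they have to be found in the camera images.
- wheel: Loose cast-aluminium handwheel, 140 mm across, 0.38 to 0.57 kg with its handle, lying flat on the bench, handle up. Origin: on its axis at the underside; z up along the axis, x towards the handle. Rim: round bar 14 mm thick on a 63 mm radius, top at z = 16 mm. Three 10 mm spokes at 0, 120 and 240 degrees from x, top at 13 mm. A square boss stands in the middle.
- boss (a point): Top centre of the handwheel's square boss, the place to lift the wheel by: 34 x 34 mm, flats along the wheel's x and y, from the underside up to this point at 38 mm. A square bore of 17.2 mm, parallel to the flats, goes right through along the axis. On the stem's square the bore has about 4 degrees of play either way.
- grip: The wheel's black handle: an upright cylinder of 22 mm diameter and 50 mm length that spins freely on its pin, 63 mm out from the wheel's axis along the wheel's x. Origin: centre of its lower end, 21 mm above the wheel's underside; its top is 71 mm above the wheel's underside.
- seat (a point): Centre of the top of the round steel collar on the valve's upright stem, 180 mm above the bench: the wheel's underside rests here. It turns with the stem; z is the stem's axis, upwards; x and y are square to the flats of its square. The dark cast-iron valve (70 x 70 mm flanges, top 158 mm) and pipe (axis 115 mm up) lie below.
- stem_top (a point): Top centre of the steel square on the valve stem, 32 mm above seat, same axes. The square is 16 x 16 mm; its top 4 mm taper to 12 mm.
- stem (a joint): Valve stem angle, rad: 0 = shut, at a hard stop; grows as the valve opens, counterclockwise seen from above (clockwise closes). One turn is 6.283; fully open is 22. Starts 0.3 to 0.85 turns open. The stem does not rise; it turns against a steady 0.18 N m (3 N at the handle) and stays where it is left.
- station: The fixed filling point: base plate, feed pipe up through the bench, dark cast-iron diaphragm valve, spout over a drip tray. Origin on the bench under the valve's axis; x along the pipe to the spout. Plate from x = -190 to 110 mm, 100 mm wide; spout at x = 170 mm, its top at 134 mm; tray 160 mm wide from x = 115 to 285 mm.
- mould: Plaster mould 96 x 82 x 68 mm with a pouring hole, standing in the drip tray under the spout. Origin: centre of its underside. Leave it.
- jug: White plastic jug, 90 mm across, 110 mm tall, with a side handle, standing on the bench at one side. Origin: centre of its underside. Leave it.
- jar: White glaze jar with a black lid, 72 mm across, 100 mm tall, standing on the bench at the other side. Origin: centre of its underside. Leave it.

How it is judged (in metres and radians):
On the way, in this order (a step that is already met when the one before it is completed fails the run):
1. the handwheel sits home on the square of the stem (z of wheel in the frame of seat between -0.004 and 0.004 m and horizontal distance between wheel and seat below 0.004 m and angle between wheel's own z axis and vertical below 0.06 rad), for 0.2 s.
2. the valve is shut against its stop, the wheel on the stem (value of joint stem below 0.1 rad and z of wheel in the frame of seat between -0.004 and 0.008 m and horizontal distance between wheel and seat below 0.006 m and angle between wheel's own z axis and vertical below 0.1 rad), for 0.2 s.
At the end, for the whole second after the job is handed in: The stem rests two turns (12.57 rad) from shut, within 0.35 rad; the wheel is home on the square (within 8 mm of the collar, 6 mm of the axis, tilt under 0.1 rad); the fingers hold its handle (over 10 N in all); mould, jug and jar within 30 mm of their starts (value of joint stem between 12.216 and 12.916 rad and velocity of joint stem between -0.1 and 0.1 rad/s and z of wheel in the frame of seat between -0.004 and 0.008 m and horizontal distance between wheel and seat below 0.006 m and angle between wheel's own z axis and vertical below 0.1 rad and contact force between the fingers and grip above 10 N and distance of each of mould, jug, jar from where it was at the start of the episode below 0.03 m); the arm keeps its last pose, push and grip.
It fails at once if the plaster mould under the spout moved more than 30 mm (distance of mould from where it was at the start of the episode above 0.03 m).
It fails at once if the white jug moved more than 30 mm (distance of jug from where it was at the start of the episode above 0.03 m).
It fails at once if the glaze jar moved more than 30 mm (distance of jar from where it was at the start of the episode above 0.03 m).
It also fails if it takes over 72 s, if anything falls off the work surface, if the arm or the gripper's body presses on something with over 40 N, if the wrist force passes 120 N, or if a joint passes its speed limit or range.

## Working session

There is one attempt and no reset: what is moved stays moved. The work goes in short steps, Python scripts to look and compute and a tool call to move; the robot and the scene stay as the last step left them, time stands still between calls to the robot, and variables do not carry over. Pictures are saved under pics/ and viewed, at most 10 in all, crops included, and the job is handed in when it is done.

Besides the shell and the picture viewer there is one more tool, called after ">>>" as a command line: name --argument value ..., lists and objects as JSON in quotes. servo_tool: Moves the arm, as the interface text tells. Its arguments: {"type":"object","properties":{"targets":{"type":"array","items":{"type":"object","properties":{"dp":{"type":"array","items":{"type":"number"}},"turn":{"type":"number"}}}},"claw":{"type":"number"},"force":{"type":"number"}},"required":["targets"]}

```bash
mkdir -p pics; ls; cat > h.py <<'E'
import numpy as np,cv2
from bench import bot,viewer
def ray(name,u,v):
    c=viewer.calibration(name);V=np.array(c["view"]);R=V[:3,:3];t=V[:3,3]
    d=R.T@np.array([(u-c["cx"])/c["fx"],(v-c["cy"])/c["fy"],1]);return -R.T@t,d
def onz(name,u,v,z):
    o,d=ray(name,u,v);return o+d*(z-o[2])/d[2]
def proj(name,p):
    c=viewer.calibration(name);V=np.array(c["view"]);q=V[:3,:3]@np.array(p)+V[:3,3]
    return np.array([c["fx"]*q[0]/q[2]+c["cx"],c["fy"]*q[1]/q[2]+c["cy"]])
E
python3 - <<'E'
from h import *
o=bot.get_obs();print(o)
for n in("side","top"):
    im=viewer.snapshot(n);cv2.imwrite(f"pics/{n}0.png",cv2.resize(im,None,fx=1.5,fy=1.5));cv2.imwrite(f"{n}0_raw.png",im)
    print(n,ray(n,256,192),viewer.calibration(n)["fx"])
E
```

```text
pics
{'t': 0.0, 'joints': array([ 1.03580455,  0.41190203, -0.01270313,  1.5970414 ,  0.00560173,
        1.1342886 , -0.08219688]), 'joint_vel': array([-0.00101075,  0.00050694, -0.0005722 ,  0.00113929,  0.00099582,
       -0.00172782, -0.00013589]), 'joint_torque': array([ 9.26676585e-04, -6.00623488e+01,  6.83262236e-01, -2.99415171e+01,
        1.39627000e-02,  1.04313344e-02,  3.25420570e-07]), 'tool_pos': array([ 281.02015497, -557.74888773,  252.45284347]), 'eef_rot': array([ 9.72883932e-01,  2.31292480e-01, -2.42730969e-04, -7.64261443e-04]), 'force': array([-0.61407046,  0.22297398,  0.13916829]), 'moment': array([ 0.03877906, -0.00352332, -0.002735  ]), 'finger_force': 0.0, 'gripper_width': 85.58051321048882}
side (array([-275.26079062,  880.90653315,  876.13895171]), array([ 0.59255144, -0.5995919 , -0.53887451])) 426.8691134483557
top (array([ 401.18205924,   19.11884573, 1489.69763282]), array([ 0.13994997, -0.01067615, -0.990191  ])) 381.00238220473426
```

View pics/side0.png

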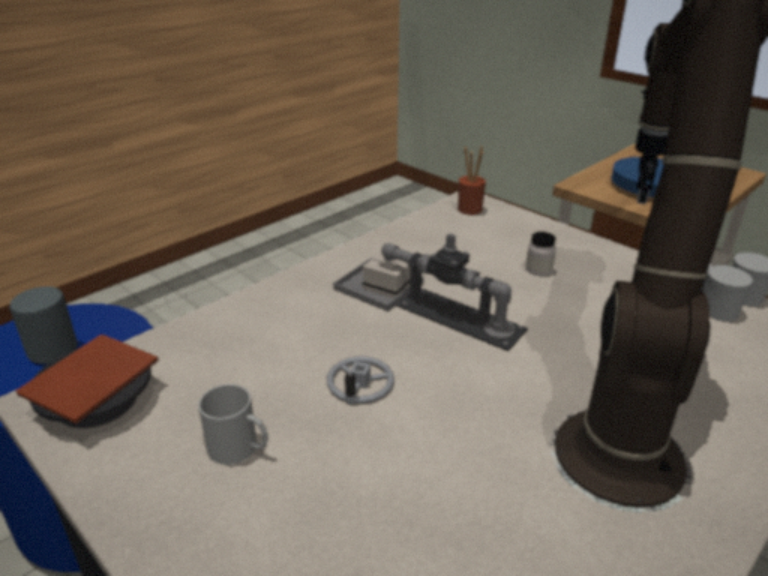

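View pics/top0.png

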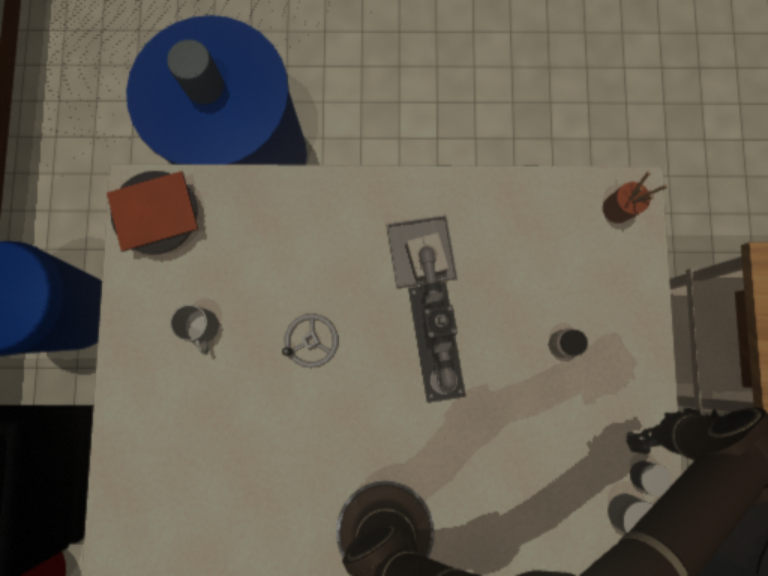

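The side view shows the wheel at about (360,380) in the 1.5x picture, the jug at (230,425), and the valve stem top at (451,238). In the top view the wheel is at (310,340), its handle at (288,352), the valve at (440,320) and the jar at (570,343).

```bash
python3 - <<'E'
from h import *
t=cv2.imread("top0_raw.png");s=cv2.imread("side0_raw.png")
f=lambda im,u,v,w:cv2.resize(im[v:v+w,u:u+w],(400,400)if w<61 else(300,300),interpolation=cv2.INTER_CUBIC)
a=np.hstack([f(t,182,200,50),f(t,270,190,50)])
b=np.hstack([cv2.resize(s[225:275,210:270],(400,333))[:200*2],cv2.resize(s[145:195,270:330],(400,333))])
cv2.imwrite("pics/crop1.png",np.vstack([a,b])[:733][:, :])
im=np.vstack([a,b]);cv2.imwrite("pics/crop1.png",cv2.resize(im,None,fx=.8,fy=.8))
# rim in top: gray (low saturation bright) mask
for nm,u,v in(("wheelc",310/1.5,340/1.5),):
    p=onz("top",u,v,8);print(nm,p)
print("stem",onz("top",440/1.5,320/1.5,212)); print("handle",onz("top",288/1.5,352/1.5,71))
E
```

```text
wheelc [473.87692046 194.13407011   8.        ]
stem [ 509.93092689 -120.36176736  212.        ]
handle [440.96722808 240.42773553  71.        ]
```

View pics/crop1.png

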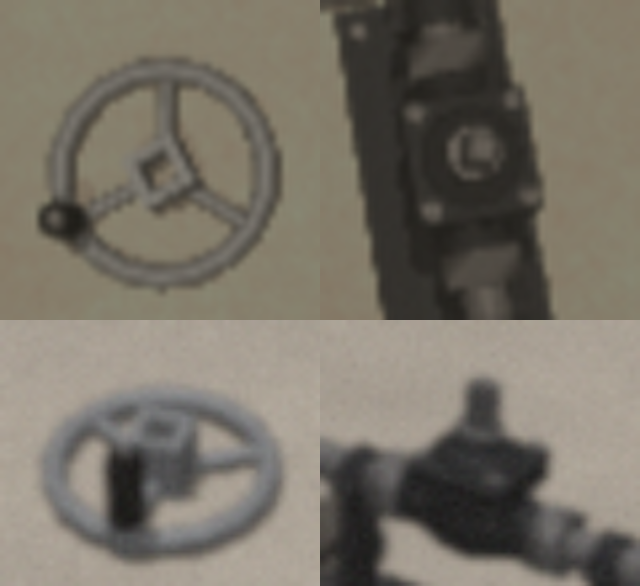

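The crops show the wheel with the handle at the lower left, the three spokes and the square boss. The stem's square sits inside a round collar and its angle is hard to read. I'll measure with masks.

```bash
python3 - <<'E'
from h import *
t=cv2.imread("top0_raw.png");s=cv2.imread("side0_raw.png")
w=t[200:250,182:232].astype(int)
d=np.abs((w[...,0]-w[...,2])-np.median(w[...,0]-w[...,2]))>14   # bluish vs bench
m=d.astype(np.uint8)*255
cs,_=cv2.findContours(m,cv2.RETR_EXTERNAL,cv2.CHAIN_APPROX_NONE);c=max(cs,key=cv2.contourArea)
W=np.array([onz("top",p[0][0]+182,p[0][1]+200,9)[:2] for p in c])
# circle fit, robust to the handle
k=np.ones(len(W),bool)
for _ in range(6):
    A=np.c_[2*W[k],np.ones(k.sum())];x=np.linalg.lstsq(A,(W[k]**2).sum(1),rcond=None)[0]
    r=np.sqrt(x[2]+x[0]**2+x[1]**2);e=np.hypot(*(W-x[:2]).T)-r;k=np.abs(e)<4
print("rim",x[:2],r,k.sum(),len(k))
def blob(im,box,f,nm):
    u0,v0,u1,v1=box;m=f(im[v0:v1,u0:u1].astype(int)).astype(np.uint8);n,l,st,ce=cv2.connectedComponentsWithStats(m)
    i=1+np.argmax(st[1:,4]);print(nm,ce[i]+[u0,v0],st[i]);return ce[i]+[u0,v0]
h=blob(t,(182,224,200,242),lambda a:a.sum(2)<170,"handle")
H=onz("top",*h,60);print("handle z60",H)
hc=H[:2]-x[:2];print("dist,ang",np.hypot(*hc),np.degrees(np.arctan2(hc[1],hc[0])))
print("stem top view bright gray:");g=t[205:224,286:304].astype(int).sum(2)//3;print(g)
g=s[150:185,288:314].astype(int).sum(2)//3;print(g)
E
```

```text
rim [449.53631252 242.77106724] 14.367057129116544 14 26
handle [192.19230769 234.15384615] [ 6  8  8  6 26]
handle z60 [443.18394819 241.4742428   60.        ]
dist,ang 6.483385404207016 -168.46171184838795
stem top view bright gray:
[[ 38  40  42  44  46  47  46  46  47  47  47  48  58  83  85  72 110 120]
 [ 53  49  47  47  47  45  44  43  43  46  45  46  52  76  78  65  91 118]
 [ 64  50  46  46  42  39  42  42  42  40  40  43  46  50  51  53  77 117]
 [ 54  47  39  38  42  42  44  43  44  43  42  42  41  46  48  51  75 116]
 [ 50  43  40  42  41  45  53  51  54  54  48  42  40  41  45  48  66 116]
 [ 46  40  41  42  46  60  79  71  74  77  67  47  41  40  40  46  59 115]
 [ 41  41  42  44  60  80  60  65  80  82  75  58  46  42  42  47  59 108]
 [ 40  42  42  47  86  86  55  67  87  90  89  69  55  43  42  46  53  89]
 [ 40  42  41  45  88  86  54  71  88  91  88  65  59  44  42  40  50  76]
 [ 40  41  42  45  85  84  51  67  77  82  80  63  62  44  41  42  51  75]
 [ 39  42  41  44  66  76  50  52  54  54  57  69  49  42  41  43  50  66]
 [ 40  42  42  43  50  77  65  62  60  5
[... 3676 characters left out ...]
36  31  30
   29  30  50  69 109 135 147 153]
 [ 41  37  35  33  35  29  33  25  35  38  30  32  27  28  29  34  31  34
   32  36  40  56  73 105 125 138]
 [ 31  35  28  30  32  31  32  38  35  31  34  37  40  35  36  36  31  33
   33  45  51  56  63  89 109 116]
 [ 32  37  33  31  29  34  32  34  33  33  35  28  33  40  37  36  31  37
   44  50  53  53  70  88 103 107]
 [ 52  40  29  35  33  37  31  33  41  33  34  38  35  36  39  32  38  35
   42  48  56  61  80  91 105 105]
 [ 95  67  45  31  25  32  33  38  35  36  37  38  37  42  46  38  33  36
   38  45  53  64  79  93 107 105]
 [136 106  77  45  34  31  33  32  35  36  34  36  37  44  38  35  39  41
   42  44  54  62  78  91 106 110]]
```

```bash
cat > m.py <<'E'
from h import *
def circ(W,R):
    from scipy.optimize import least_squares
    f=lambda x:np.hypot(*(W-x).T)-R
    return least_squares(f,W.mean(0),loss="soft_l1",f_scale=1.5)
E
python3 - <<'E'
from m import *
t=cv2.imread("top0_raw.png")
w=t[200:250,182:232];L=cv2.cvtColor(cv2.GaussianBlur(w,(3,3),0),cv2.COLOR_BGR2LAB).astype(int)
b=L[...,2];print("b range",np.percentile(b,[1,10,25,50,90]))
m=((b<(np.percentile(b,2)+np.median(b))/2)).astype(np.uint8)
cs,_=cv2.findContours(m,cv2.RETR_EXTERNAL,cv2.CHAIN_APPROX_NONE);c=max(cs,key=cv2.contourArea);print(len(c),cv2.boundingRect(c))
W=np.array([onz("top",p[0][0]+182,p[0][1]+200,9)[:2] for p in c])
r=circ(W,70-1.7);x=r.x;print("centre",x,"med resid",np.median(np.abs(r.fun)),np.median(r.fun))
for z in(45,60,71):
    H=onz("top",192.2,234.15,z)[:2]-x;print(z,np.hypot(*H),np.degrees(np.arctan2(H[1],H[0])))
print("boss px",proj("top",[*x,38]),"centre px",proj("top",[*x,9]))
for u,v,z in((295,212.5,212),(294.1,213.6,180)):print("stem",onz("top",u,v,z))
for p in ([510,-121,212],[510,-121,180]):print(proj("side",p))
c1=cv2.resize(t[216:236,197:217],(400,400),interpolation=cv2.INTER_CUBIC);c2=cv2.resize(t[203:223,285:305],(400,400),interpolation=cv2.INTER_CUBIC)
cv2.imwrite("pics/crop2.png",cv2.convertScaleAbs(np.hstack([c1,c2]),alpha=1.6))
# world x and y directions in image at stem
a=proj("top",[510,-121,212]);print(proj("top",[610,-121,212])-a,proj("top",[510,-21,212])-a)
E
```

```text
b range [132.   133.   136.75 139.   139.  ]
101 (6, 9, 38, 36)
centre [474.25305057 192.64193343] med resid 1.2556141422499394 -1.0132613630877074
45 59.59995078990481 120.90764331101741
60 57.84650726149478 122.46920467427711
71 56.58941588201465 123.67521068837796
boss px [206.13712968 226.17696635] centre px [207.02320626 226.55840878]
stem [ 512.76536644 -125.99302317  212.        ]
stem [ 511.74594459 -126.48682528  180.        ]
[299.8469114  155.91870165]
[299.29429904 164.30642985]
[ -0.29675272 -29.37511727] [-29.75243051  -0.13768802]
```

View pics/crop2.png

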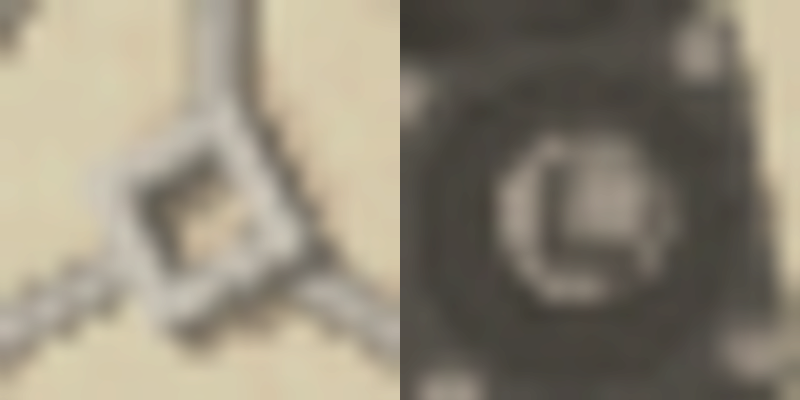

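Wheel is at (474,193), yaw about 121.5°. The stem is at about (512,-125.5), its flats roughly along the world axes. I'll rotate the tool first so its x axis matches the wheel's.

>>> servo_tool --targets '[{"dp":[0,0,0],"turn":-7},{"dp":[0,0,0],"turn":-7},{"dp":[0,0,0],"turn":-7},{"dp":[0,0,0],"turn":-7},{"dp":[0,0,0],"turn":-7}]' --claw 7.0 --force 60

```text
t: 0.52
tool_pos: [281.1, -557.9, 252.8]
eef_rot: [0.857, 0.516, 0.0, -0.0]
force: [-0.2, 0.8, 0.5]
gripper_width: 69.7
finger_force: 0.0
```

>>> servo_tool --targets '[{"dp":[0,0,0],"turn":-7},{"dp":[0,0,0],"turn":-7},{"dp":[0,0,0],"turn":-7},{"dp":[0,0,0],"turn":-7},{"dp":[0,0,0],"turn":-7}]'

```text
t: 0.93
tool_pos: [281.1, -557.9, 252.8]
eef_rot: [0.662, 0.749, 0.0, -0.0]
force: [0.2, -0.3, -0.4]
gripper_width: 69.9
finger_force: 0.0
```

>>> servo_tool --targets '[{"dp":[0,0,0],"turn":-7},{"dp":[0,0,0],"turn":-7},{"dp":[0,0,0],"turn":-7},{"dp":[0,0,0],"turn":-3.7},{"dp":[0,0,0],"turn":0}]'

```text
t: 1.35
tool_pos: [281.0, -558.0, 252.8]
eef_rot: [0.488, 0.873, 0.0, -0.0]
force: [0.6, -0.6, 0.3]
gripper_width: 69.7
finger_force: 0.0
```

>>> servo_tool --targets '[{"dp":[2.16,2.23,0],"turn":0},{"dp":[2.16,2.23,0],"turn":0},{"dp":[2.16,2.23,0],"turn":0},{"dp":[2.16,2.23,0],"turn":0},{"dp":[2.16,2.23,0],"turn":0}]'

```text
t: 1.77
tool_pos: [320.1, -406.3, 253.0]
eef_rot: [0.49, 0.871, 0.0, -0.0]
force: [1.1, 0.5, -0.4]
gripper_width: 70.2
finger_force: 0.0
```

>>> servo_tool --targets '[{"dp":[2.16,2.23,0],"turn":0},{"dp":[2.16,2.23,0],"turn":0},{"dp":[2.16,2.23,0],"turn":0},{"dp":[2.16,2.23,0],"turn":0},{"dp":[2.16,2.23,0],"turn":0}]'

```text
t: 2.18
tool_pos: [358.8, -256.0, 253.3]
eef_rot: [0.49, 0.871, -0.0, 0.0]
force: [0.9, 0.0, 0.7]
gripper_width: 69.9
finger_force: 0.0
```

>>> servo_tool --targets '[{"dp":[2.16,2.23,0],"turn":0},{"dp":[2.16,2.23,0],"turn":0},{"dp":[2.16,2.23,0],"turn":0},{"dp":[2.16,2.23,0],"turn":0},{"dp":[2.16,2.23,0],"turn":0}]'

```text
t: 2.6
tool_pos: [397.6, -105.8, 253.4]
eef_rot: [0.49, 0.871, -0.0, 0.0]
force: [0.8, -0.6, -0.1]
gripper_width: 70.0
finger_force: 0.0
```

>>> servo_tool --targets '[{"dp":[2.16,2.23,0],"turn":0},{"dp":[2.16,2.23,0],"turn":0},{"dp":[2.16,2.23,0],"turn":0},{"dp":[2.16,2.23,0],"turn":0},{"dp":[2.16,2.23,0],"turn":0}]'

```text
t: 3.02
tool_pos: [436.4, 44.5, 253.4]
eef_rot: [0.49, 0.871, -0.0, 0.0]
force: [0.4, -0.6, -0.9]
gripper_width: 69.9
finger_force: 0.0
```

>>> servo_tool --targets '[{"dp":[2.16,2.23,0],"turn":0},{"dp":[2.16,2.23,0],"turn":0},{"dp":[2.16,2.23,0],"turn":0},{"dp":[2.1,2.2,0],"turn":0},{"dp":[2.1,2.2,0],"turn":0}]'

```text
t: 3.43
tool_pos: [475.4, 193.4, 253.0]
eef_rot: [0.49, 0.871, -0.0, -0.0]
force: [0.0, -0.5, -0.1]
gripper_width: 69.9
finger_force: 0.0
```

>>> servo_tool --targets '[{"dp":[0,-0.1,4],"turn":0},{"dp":[0,0,4],"turn":0},{"dp":[0,0,4],"turn":0},{"dp":[0,0,3.5],"turn":0},{"dp":[0,0,2.5],"turn":0}]'

```text
t: 3.85
tool_pos: [472.9, 190.8, 70.0]
eef_rot: [0.49, 0.872, -0.001, -0.001]
force: [-0.2, 0.6, 1.0]
gripper_width: 70.0
finger_force: 0.0
```

>>> servo_tool --targets '[{"dp":[0,0,1.5],"turn":0},{"dp":[0,0,1],"turn":0},{"dp":[0,0,0.5],"turn":0},{"dp":[0,0,0.2],"turn":0},{"dp":[0,0,0],"turn":0}]'

```text
t: 4.27
tool_pos: [474.8, 191.7, 41.7]
eef_rot: [0.489, 0.872, 0.0, 0.0]
force: [1.1, 0.2, -0.1]
gripper_width: 70.0
finger_force: 0.0
```

```bash
python3 - <<'E'
from h import *
o=bot.get_obs();print(o["tool_pos"],o["force"])
a=viewer.snapshot("top")[190:260,170:240];b=viewer.snapshot("side")[200:280,200:280]
cv2.imwrite("pics/c3.png",np.hstack([cv2.resize(a,(400,400)),cv2.resize(b,(400,400))]))
E
```

```text
[474.76319778 191.72686134  41.68788647] [ 1.09883063  0.16886934 -0.06481585]
```

View pics/c3.png

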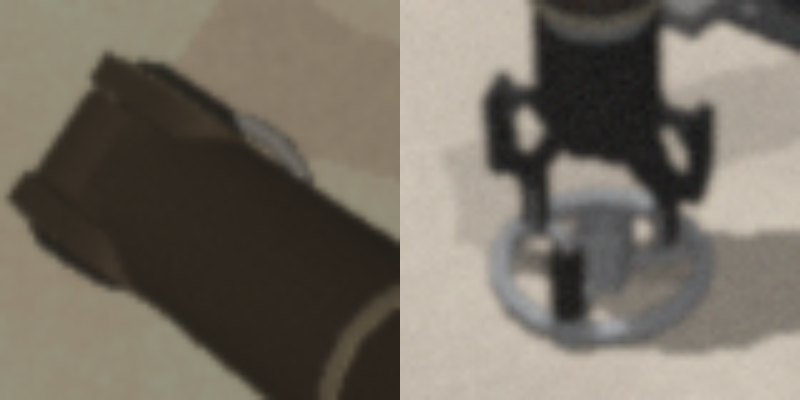

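The side crop shows the fingers either side of the boss, with the handle clear. Close and lift.

>>> servo_tool --targets '[{"dp":[0,0,0],"turn":0},{"dp":[0,0,0],"turn":0},{"dp":[0,0,0],"turn":0},{"dp":[0,0,0],"turn":0},{"dp":[0,0,0],"turn":0}]' --claw 2.5 --force 80

```text
t: 4.78
tool_pos: [474.8, 191.5, 42.3]
eef_rot: [0.489, 0.872, 0.0, 0.001]
force: [-2.0, -1.5, 10.1]
gripper_width: 32.4
finger_force: 79.2
```

>>> servo_tool --targets '[{"dp":[0,0,0],"turn":0},{"dp":[0,0,0],"turn":0},{"dp":[0,0,0],"turn":0},{"dp":[0,0,-0.5],"turn":0},{"dp":[0,0,-1],"turn":0}]'

```text
t: 5.2
tool_pos: [473.4, 190.8, 55.7]
eef_rot: [0.489, 0.872, -0.001, -0.001]
force: [0.1, -0.7, -5.1]
gripper_width: 32.5
finger_force: 80.2
```

>>> servo_tool --targets '[{"dp":[0,0,-3],"turn":0},{"dp":[0,0,-4],"turn":0},{"dp":[0,0,-4],"turn":0},{"dp":[0,0,-4],"turn":0},{"dp":[0,0,-4],"turn":0}]'

```text
t: 5.62
tool_pos: [473.3, 191.4, 248.4]
eef_rot: [0.489, 0.873, -0.0, -0.0]
force: [1.4, -1.1, -5.5]
gripper_width: 32.1
finger_force: 81.0
```

>>> servo_tool --targets '[{"dp":[0,0,-2.5],"turn":0},{"dp":[0,0,0],"turn":5},{"dp":[0,0,0],"turn":6},{"dp":[0,0,0],"turn":6},{"dp":[0,0,0],"turn":6}]'

```text
t: 6.03
tool_pos: [473.7, 191.3, 271.7]
eef_rot: [0.655, 0.756, -0.0, -0.0]
force: [-0.8, -0.2, -6.1]
gripper_width: 32.3
finger_force: 80.8
```

>>> servo_tool --targets '[{"dp":[-1.5,0,0],"turn":0},{"dp":[-3,-0.1,0],"turn":0},{"dp":[-3.5,-0.1,0],"turn":0},{"dp":[-3.5,-0.1,0],"turn":0},{"dp":[-3.5,-0.1,0],"turn":0}]'

```text
t: 6.45
tool_pos: [491.6, 41.4, 271.5]
eef_rot: [0.653, 0.758, -0.0, -0.0]
force: [0.5, 0.9, -5.3]
gripper_width: 32.3
finger_force: 80.9
```

>>> servo_tool --targets '[{"dp":[-3.5,-0.1,0],"turn":0},{"dp":[-3.5,-0.1,0],"turn":0},{"dp":[-3.5,-0.1,0],"turn":0},{"dp":[-3,-0.1,0],"turn":0},{"dp":[-2,0,0],"turn":0}]'

```text
t: 6.87
tool_pos: [510.3, -115.0, 271.3]
eef_rot: [0.654, 0.756, -0.001, -0.0]
force: [0.0, -0.7, -4.7]
gripper_width: 32.2
finger_force: 80.8
```

>>> servo_tool --targets '[{"dp":[-1.2,0,0],"turn":0},{"dp":[-0.2,0,0],"turn":0},{"dp":[0,0,0],"turn":0},{"dp":[0,0,0],"turn":0},{"dp":[0,0,0],"turn":0}]'

```text
t: 7.28
tool_pos: [513.3, -123.1, 271.4]
eef_rot: [0.652, 0.758, 0.0, -0.0]
force: [0.3, 0.0, -3.9]
gripper_width: 31.9
finger_force: 80.8
```

```bash
python3 - <<'E'
from h import *
o=bot.get_obs();print(o["tool_pos"],o["force"],o["moment"],o["eef_rot"])
A=viewer.snapshot("top");B=viewer.snapshot("side");cv2.imwrite("top4.png",A);cv2.imwrite("side4.png",B)
a=A[170:240,260:330];b=B[110:190,260:340]
cv2.imwrite("pics/c4.png",np.hstack([cv2.resize(a,(400,400)),cv2.resize(b,(400,400))]))
for z in(212,180):print(proj("side",[512,-125.5,z]))
print(proj("side",[512,-125.5,230]),proj("side",[512,-125.5,268]))
E
```

```text
[ 513.30983668 -123.06003615  271.44378637] [ 3.26405887e-01  2.25575005e-03 -3.94267556e+00] [-0.02703912 -0.01111618  0.02793371] [ 6.52040606e-01  7.58183967e-01  2.58184094e-04 -2.30397833e-04]
[300.24982512 155.2816396 ]
[299.69416769 163.65360037]
[300.56800755 150.48765921] [301.25345344 140.16020607]
```

View pics/c4.png

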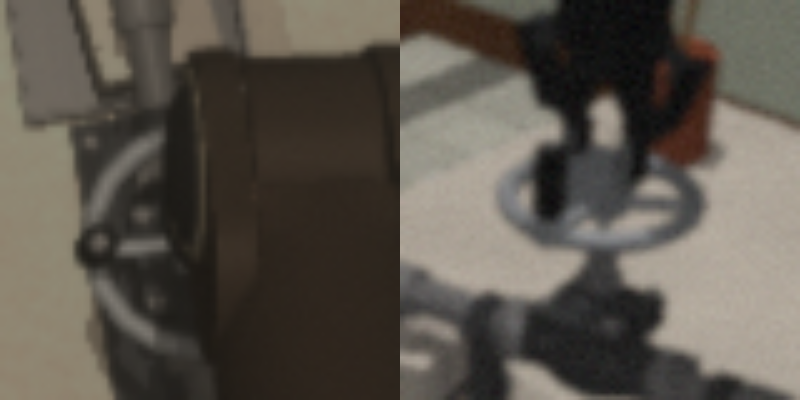

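Top crop: handle top at crop (98,245), rim arc visible on the left, spoke nearly horizontal. Side crop: wheel centred at column 601, over the stem at column 602.

```bash
python3 - <<'E'
from m import *
from scipy.optimize import least_squares
A=cv2.imread("top4.png");zu=271.4-41.8
H=onz("top",276.7,212.5,zu+70);print("handle",H)
# handle ring centre from dark annulus: threshold
# rim arc mid-line points: brightest pixel along each row left of the arm (rows away from handle)
g=cv2.cvtColor(A,cv2.COLOR_BGR2GRAY).astype(float)
P=[]
for v in list(range(195,208))+list(range(218,231)):
    seg=g[v,272:290];i=int(np.argmax(seg))
    if seg[i]<75 or i in(0,17):continue
    w=seg[max(i-2,0):i+3]-50;w=np.clip(w,0,None);u=272+max(i-2,0)+(w*np.arange(len(w))).sum()/w.sum();P.append((u,v,seg[i]))
W=np.array([onz("top",u,v,zu+13)[:2] for u,v,_ in P]);r=circ(W,63)
for p,e in zip(P,r.fun):print(np.round(p,1),round(e,1),end=";")
print("\ncentre",r.x)
d=H[:2]-r.x;print(np.hypot(*d),np.degrees(np.arctan2(d[1],d[0])))
E
```

```text
handle [504.84933517 -58.73827667 299.6       ]
[284.9 195.  117. ] 0.0;[273.3 227.  134. ] 0.0;
centre [505.31600525 -97.23872506]
38.50327658409672 90.69445727391975
```

The ray cast on the handle and the side ellipse agree: the wheel must shift by about (-1,-3.5) mm. Shift, then lower until contact.

>>> servo_tool --targets '[{"dp":[-0.33,-0.15,0],"turn":0},{"dp":[0,0,0.7],"turn":0},{"dp":[0,0,0.5],"turn":0},{"dp":[0,0,0.2],"turn":0},{"dp":[0,0,0],"turn":0}]'

```text
t: 7.8
tool_pos: [511.8, -128.6, 256.3]
eef_rot: [0.653, 0.757, -0.0, -0.001]
force: [-0.0, 0.2, -4.9]
gripper_width: 32.0
finger_force: 80.9
```

>>> servo_tool --targets '[{"dp":[0,0,0.2],"turn":0},{"dp":[0,0,0.2],"turn":0},{"dp":[0,0,0.2],"turn":0},{"dp":[0,0,0],"turn":0},{"dp":[0,0,0],"turn":0}]'

```text
t: 8.22
tool_pos: [512.6, -127.9, 251.4]
eef_rot: [0.653, 0.757, 0.0, -0.0]
force: [1.3, 3.4, -3.9]
gripper_width: 32.1
finger_force: 81.1
```

>>> servo_tool --targets '[{"dp":[0.08,0.03,0.1],"turn":0},{"dp":[0,0,0.1],"turn":0},{"dp":[0,0,0.1],"turn":0},{"dp":[0,0,0],"turn":0},{"dp":[0,0,0],"turn":0}]'

```text
t: 8.63
tool_pos: [512.8, -127.5, 249.9]
eef_rot: [0.653, 0.757, 0.0, 0.001]
force: [-4.0, 4.3, 10.7]
gripper_width: 32.1
finger_force: 82.9
```

```bash
python3 -c "
from h import *
o=bot.get_obs();print(o['tool_pos'],o['force'],o['moment'])"
```

```text
[ 512.83130165 -127.52689715  249.8819569 ] [-4.00731284  4.27838461 10.70145872] [ 0.81583773  1.20532573 -0.06260841]
```

>>> servo_tool --targets '[{"dp":[0.06,-0.06,0],"turn":1.5},{"dp":[0,0,0],"turn":1.5},{"dp":[0,0,0.05],"turn":0},{"dp":[0,0,0],"turn":0}]'

```text
t: 8.97
tool_pos: [512.2, -127.1, 248.2]
eef_rot: [0.673, 0.74, 0.0, 0.0]
force: [-1.0, 2.9, 4.2]
gripper_width: 31.9
finger_force: 82.3
```

```bash
python3 -c "
from h import *
o=bot.get_obs();print(o['tool_pos'],o['force'],o['moment'])"
```

```text
[ 512.19654004 -127.09147567  248.20941151] [-0.9851159   2.92868881  4.2462508 ] [ 0.80852388  0.28010438 -0.13194969]
```

>>> servo_tool --targets '[{"dp":[0.05,-0.02,0.1],"turn":1},{"dp":[0,0,0.1],"turn":0},{"dp":[0,0,0.1],"turn":0},{"dp":[0,0,0.1],"turn":0},{"dp":[0,0,0],"turn":0}]'

```text
t: 9.38
tool_pos: [512.2, -127.0, 244.9]
eef_rot: [0.679, 0.734, 0.0, 0.001]
force: [-3.5, 2.6, 10.4]
gripper_width: 32.6
finger_force: 83.2
```

```bash
python3 -c "
from h import *
o=bot.get_obs();print(o['tool_pos'],o['force'],o['moment'])"
```

```text
[ 512.19990167 -126.95328635  244.94993543] [-3.54611752  2.64252759 10.41688682] [ 0.61700448  0.6706815  -0.19229706]
```

>>> servo_tool --targets '[{"dp":[0.04,-0.05,0.1],"turn":1.5},{"dp":[0,0,0.2],"turn":0},{"dp":[0,0,0.2],"turn":0},{"dp":[0,0,0.2],"turn":0},{"dp":[0,0,0],"turn":0}]'

```text
t: 9.8
tool_pos: [512.1, -126.9, 238.2]
eef_rot: [0.689, 0.725, 0.0, 0.001]
force: [-2.4, 1.2, 11.0]
gripper_width: 32.4
finger_force: 83.3
```

```bash
python3 -c "
from h import *
o=bot.get_obs();print(o['tool_pos'],o['force'],o['moment'])"
```

```text
[ 512.0540275  -126.86856278  238.16790379] [-2.39413772  1.20361944 11.01843153] [ 0.49276446  0.54613811 -0.14728477]
```

>>> servo_tool --targets '[{"dp":[0.03,-0.04,0.2],"turn":1},{"dp":[0,0,0.3],"turn":0},{"dp":[0,0,0.3],"turn":0},{"dp":[0,0,0.3],"turn":0},{"dp":[0,0,0.1],"turn":0}]'

```text
t: 10.22
tool_pos: [512.0, -126.8, 226.2]
eef_rot: [0.695, 0.719, 0.001, 0.002]
force: [-2.5, 1.3, 14.7]
gripper_width: 32.4
finger_force: 83.5
```

>>> servo_tool --targets '[{"dp":[0,0,0.1],"turn":0},{"dp":[0,0,0.1],"turn":0},{"dp":[0,0,0.1],"turn":0},{"dp":[0,0,0.1],"turn":0},{"dp":[0,0,0],"turn":0}]'

```text
t: 10.63
tool_pos: [512.0, -126.8, 222.4]
eef_rot: [0.695, 0.719, 0.001, 0.002]
force: [-1.3, 1.5, 11.9]
gripper_width: 32.1
finger_force: 83.5
```

```bash
python3 -c "
from h import *
o=bot.get_obs();print(o['tool_pos'],o['force'],o['moment'])"
```

```text
[ 511.96001243 -126.78338936  222.35390287] [-1.2502077   1.52546951 11.89025924] [ 0.3287659   0.42260899 -0.15939856]
```

>>> servo_tool --targets '[{"dp":[0,0,0.1],"turn":0},{"dp":[0,0,0.1],"turn":0},{"dp":[0,0,0],"turn":0},{"dp":[0,0,0],"turn":0},{"dp":[0,0,0],"turn":0}]'

```text
t: 11.05
tool_pos: [512.0, -126.8, 222.0]
eef_rot: [0.695, 0.719, 0.0, 0.002]
force: [-7.6, 2.0, 27.8]
gripper_width: 32.3
finger_force: 85.2
```

The wheel is home: the contact plane is at 222.0 against 221.8 expected, with a 28 N push. Release the boss, rise and look at the handle.

>>> servo_tool --targets '[{"dp":[0,0,-0.2],"turn":0},{"dp":[0,0,0],"turn":0},{"dp":[0,0,0],"turn":0},{"dp":[0,0,0],"turn":0},{"dp":[0,0,0],"turn":0}]' --claw 5.5

```text
t: 11.47
tool_pos: [510.5, -126.5, 220.3]
eef_rot: [0.695, 0.719, -0.0, -0.0]
force: [0.1, -0.3, 0.2]
gripper_width: 55.0
finger_force: 0.0
```

>>> servo_tool --targets '[{"dp":[0,0,-1],"turn":0},{"dp":[0,0,-2],"turn":0},{"dp":[0,0,-3],"turn":0},{"dp":[0,0,-2.5],"turn":0},{"dp":[0,0,0],"turn":0}]'

```text
t: 11.88
tool_pos: [512.9, -126.1, 311.3]
eef_rot: [0.695, 0.719, 0.002, 0.003]
force: [1.1, -0.8, 0.0]
gripper_width: 55.3
finger_force: 0.0
```

```bash
python3 - <<'E'
from h import *
o=bot.get_obs();print(o["tool_pos"],o["force"],o["joints"])
A=viewer.snapshot("top");B=viewer.snapshot("side");cv2.imwrite("top5.png",A);cv2.imwrite("side5.png",B)
a=A[185:235,255:305];b=B[120:180,265:325]
cv2.imwrite("pics/c5.png",np.hstack([cv2.resize(a,(400,400)),cv2.resize(b,(400,400))]))
print(proj("top",[509.8,-62.5,251]),proj("side",[509.8,-62.5,251]),proj("side",[512,-125.5,189]))
E
```

```text
[ 512.92531511 -126.06947626  311.3231468 ] [ 1.14794056 -0.7624415   0.01701692] [ 0.65835216  0.2525351  -0.61476237  1.72413547  0.15648294  1.20617597
  0.03792753]
[276.87771511 212.28139026] [288.89990025 151.1271219 ] [299.84917138 161.31819598]
```

View pics/c5.png

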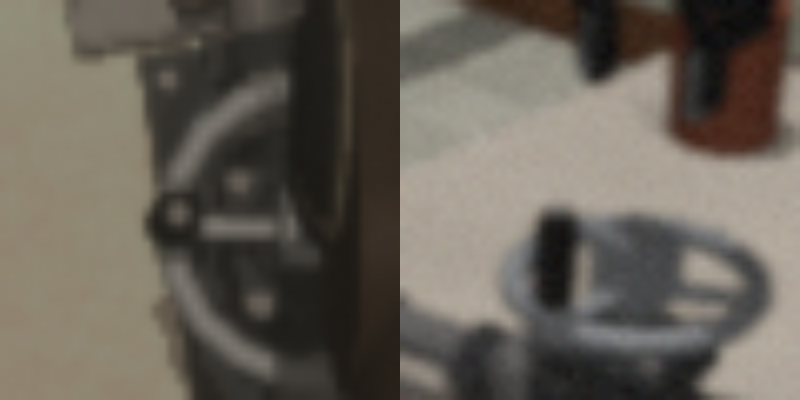

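The top crop shows the wheel seated with its handle top at raw (276.8,211.1); in the side crop the rim is flat and low on the valve. The handle is at about (512,-62). Grasp it.

>>> servo_tool --targets '[{"dp":[2.2,0,0],"turn":0},{"dp":[2.2,0,0],"turn":0},{"dp":[2,0,0],"turn":0},{"dp":[0,0,0],"turn":0},{"dp":[0,0,2],"turn":0}]'

```text
t: 12.4
tool_pos: [509.8, -60.8, 287.9]
eef_rot: [0.694, 0.72, 0.001, 0.002]
force: [1.0, -0.4, 0.5]
gripper_width: 55.1
finger_force: 0.0
```

>>> servo_tool --targets '[{"dp":[0,0,2],"turn":0},{"dp":[0,0,2],"turn":0},{"dp":[0,0,1.4],"turn":0},{"dp":[0,0,0],"turn":0},{"dp":[0,0,0],"turn":0}]'

```text
t: 12.82
tool_pos: [507.8, -62.5, 230.9]
eef_rot: [0.695, 0.719, -0.001, -0.001]
force: [-0.6, -0.3, -0.0]
gripper_width: 55.1
finger_force: 0.0
```

>>> servo_tool --targets '[{"dp":[0,0,0],"turn":0},{"dp":[0,0,0],"turn":0},{"dp":[0,0,0],"turn":0},{"dp":[0,0,0],"turn":0},{"dp":[0,0,0],"turn":0}]' --claw 1.2 --force 60

```text
t: 13.23
tool_pos: [509.5, -62.2, 232.9]
eef_rot: [0.695, 0.719, 0.001, 0.001]
force: [1.5, 0.7, 4.2]
gripper_width: 20.6
finger_force: 58.6
```

>>> servo_tool --targets '[{"dp":[0,0,0],"turn":0},{"dp":[0,0,0],"turn":0},{"dp":[0,0,0],"turn":0}]'

```text
t: 13.48
tool_pos: [509.5, -62.1, 232.8]
eef_rot: [0.695, 0.719, 0.001, 0.001]
force: [2.0, -0.1, 5.8]
gripper_width: 20.7
finger_force: 58.7
```

```bash
python3 -c "
from h import *
o=bot.get_obs();print(o['tool_pos'],o['force'],o['moment'],o['joints'])"
```

```text
[509.49939384 -62.08997324 232.82590605] [ 2.00656176 -0.05243832  5.7548633 ] [ 0.01369576 -0.5102168  -0.03202679] [ 0.55116162  0.30708897 -0.63713106  1.85890279  0.21054209  1.04020798
 -0.13636307]
```

Handle gripped at (509.5,-62.1), width 20.7. I'll crank clockwise in a circle of 63 mm radius at fixed tool orientation. The first 90° is safe, since the stop is at least 108° away.

>>> servo_tool --targets '[{"dp":[-0.08,0.99,0],"turn":0},{"dp":[-0.23,0.96,0],"turn":0},{"dp":[-0.38,0.91,0],"turn":0},{"dp":[-0.52,0.84,0],"turn":0},{"dp":[-0.64,0.75,0],"turn":0}]' --force 35

```text
t: 13.9
tool_pos: [553.8, -77.9, 232.6]
eef_rot: [0.694, 0.72, 0.0, -0.0]
force: [-2.2, 3.0, 9.0]
gripper_width: 20.6
finger_force: 59.0
```

>>> servo_tool --targets '[{"dp":[-0.75,0.64,0],"turn":0},{"dp":[-0.84,0.52,0],"turn":0},{"dp":[-0.91,0.38,0],"turn":0}]'

```text
t: 14.15
tool_pos: [570.7, -102.1, 232.8]
eef_rot: [0.694, 0.72, 0.001, -0.0]
force: [0.2, 4.0, 8.4]
gripper_width: 20.6
finger_force: 59.0
```

```bash
cat > q.py <<'E'
from h import *
o=bot.get_obs();p=o['tool_pos'][:2]-[511.7,-125.1];f=o['force'];r=np.hypot(*p);u=p/r
print('r',r.round(1),'az',np.degrees(np.arctan2(p[1],p[0])).round(1),'Frad',(f[:2]@u).round(1),'Ftan ccw',(f[:2]@[-u[1],u[0]]).round(1),'fz',f[2].round(1),o['tool_pos'].round(1),o['joints'].round(2),o['gripper_width'],o['finger_force'],o['t'])
E
python3 q.py
```

```text
r 63.3 az 21.3 Frad 1.7 Ftan ccw 3.7 fz 8.4 [ 570.7 -102.1  232.8] [ 0.55  0.42 -0.6   1.7   0.26  1.1  -0.1 ] 20.583245047776174 58.99894952774048 14.15
```

>>> servo_tool --targets '[{"dp":[-0.96,0.23,0],"turn":0},{"dp":[-0.99,0.08,0],"turn":0},{"dp":[-0.99,-0.08,0],"turn":0}]' --claw 1.2 --force 35

```text
t: 14.4
tool_pos: [574.7, -131.7, 233.0]
eef_rot: [0.694, 0.72, 0.002, 0.001]
force: [2.5, 2.9, 6.9]
gripper_width: 20.9
finger_force: 58.9
```

>>> servo_tool --targets '[{"dp":[-0.96,-0.23,0],"turn":0},{"dp":[0,0,0],"turn":0}]'

```text
t: 14.57
tool_pos: [572.0, -144.5, 232.9]
eef_rot: [0.696, 0.718, 0.001, 0.001]
force: [3.2, -0.8, 8.1]
gripper_width: 20.9
finger_force: 58.9
```

```bash
python3 q.py
```

```text
r 63.4 az -17.9 Frad 3.3 Ftan ccw 0.2 fz 8.1 [ 572.  -144.5  232.9] [ 0.6   0.43 -0.58  1.68  0.26  1.1  -0.03] 20.89084534291737 58.90950679779053 14.5667
```

>>> servo_tool --targets '[{"dp":[-0.91,-0.38,0],"turn":0},{"dp":[-0.84,-0.52,0],"turn":0}]'

```text
t: 14.73
tool_pos: [564.9, -159.5, 233.2]
eef_rot: [0.694, 0.72, 0.002, 0.001]
force: [3.9, 1.3, 4.8]
gripper_width: 20.6
finger_force: 58.7
```

>>> servo_tool --targets '[{"dp":[-0.75,-0.64,0],"turn":0},{"dp":[-0.64,-0.75,0],"turn":0}]'

```text
t: 14.9
tool_pos: [550.9, -175.0, 233.0]
eef_rot: [0.695, 0.719, 0.001, 0.001]
force: [4.0, 0.4, 6.7]
gripper_width: 20.7
finger_force: 58.7
```

>>> servo_tool --targets '[{"dp":[-0.52,-0.84,0],"turn":0},{"dp":[-0.38,-0.91,0],"turn":0}]'

```text
t: 15.07
tool_pos: [533.4, -184.8, 233.0]
eef_rot: [0.695, 0.719, 0.001, 0.001]
force: [3.6, 0.6, 5.4]
gripper_width: 20.6
finger_force: 58.7
```

>>> servo_tool --targets '[{"dp":[-0.23,-0.96,0],"turn":0},{"dp":[-0.08,-0.99,0],"turn":0}]'

```text
t: 15.23
tool_pos: [514.0, -188.6, 233.0]
eef_rot: [0.695, 0.719, 0.001, 0.002]
force: [13.6, 1.6, 4.1]
gripper_width: 20.8
finger_force: 58.7
```

>>> servo_tool --targets '[{"dp":[0,0,0],"turn":0},{"dp":[0,0,0],"turn":0}]'

```text
t: 15.4
tool_pos: [514.2, -188.4, 233.2]
eef_rot: [0.695, 0.719, 0.001, 0.002]
force: [5.2, -0.0, 4.0]
gripper_width: 20.9
finger_force: 58.6
```

```bash
python3 q.py
```

```text
r 63.3 az -87.7 Frad 0.3 Ftan ccw 5.2 fz 4.0 [ 514.2 -188.4  233.2] [ 0.73  0.36 -0.59  1.78  0.22  1.06  0.09] 20.85899197267794 58.61226975917816 15.4
```

>>> servo_tool --targets '[{"dp":[0.06,-0.7,0],"turn":0},{"dp":[0,0,0],"turn":0}]'

```text
t: 15.57
tool_pos: [511.4, -188.0, 234.1]
eef_rot: [0.695, 0.719, 0.004, 0.006]
force: [20.1, -1.7, -5.7]
gripper_width: 21.0
finger_force: 57.8
```

>>> servo_tool --targets '[{"dp":[0,-0.1,0.1],"turn":0},{"dp":[0,0,0],"turn":0},{"dp":[0,0,0],"turn":0},{"dp":[0,0,0],"turn":0},{"dp":[0,0,0],"turn":0}]'

```text
t: 15.98
tool_pos: [511.4, -188.2, 233.6]
eef_rot: [0.695, 0.719, 0.005, 0.006]
force: [19.6, -2.1, 0.2]
gripper_width: 20.7
finger_force: 58.5
```

```bash
python3 q.py; python3 - <<'E'
from h import *
B=viewer.snapshot("side");A=viewer.snapshot("top")
cv2.imwrite("pics/c6.png",np.hstack([cv2.resize(A[185:235,255:305],(400,400)),cv2.resize(B[120:180,265:325],(400,400))]))
E
```

```text
r 63.1 az -90.3 Frad 2.0 Ftan ccw 19.6 fz 0.2 [ 511.4 -188.2  233.6] [ 0.74  0.35 -0.59  1.8   0.22  1.05  0.1 ] 20.74241558111782 58.46482336521149 15.9833
```

View pics/c6.png

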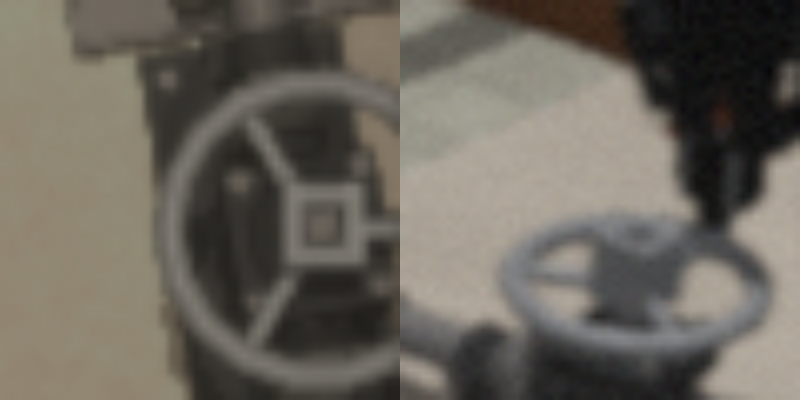

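The wheel sits flat on the stem, its boss at crop (323,225), and the stop holds a steady 20 N with no creep at az -90.3°: shut. Now opening counterclockwise, half a turn first.

>>> servo_tool --targets '[{"dp":[-0.06,0.8,0],"turn":0},{"dp":[0,0,0],"turn":0}]'

```text
t: 16.25
tool_pos: [515.5, -188.6, 232.6]
eef_rot: [0.695, 0.719, 0.001, 0.002]
force: [5.3, -1.5, 10.6]
gripper_width: 20.7
finger_force: 59.2
```

>>> servo_tool --targets '[{"dp":[0.08,0.99,0],"turn":0},{"dp":[0.23,0.96,0],"turn":0},{"dp":[0.38,0.91,0],"turn":0},{"dp":[0.52,0.84,0],"turn":0},{"dp":[0.64,0.75,0],"turn":0}]'

```text
t: 16.67
tool_pos: [557.2, -169.7, 232.4]
eef_rot: [0.696, 0.718, -0.001, 0.001]
force: [-1.8, -3.7, 14.1]
gripper_width: 20.9
finger_force: 59.6
```

>>> servo_tool --targets '[{"dp":[0.75,0.64,0],"turn":0},{"dp":[0.84,0.52,0],"turn":0},{"dp":[0.91,0.38,0],"turn":0},{"dp":[0.96,0.23,0],"turn":0},{"dp":[0.99,0.08,0],"turn":0}]'

```text
t: 17.08
tool_pos: [575.1, -124.3, 232.7]
eef_rot: [0.696, 0.719, 0.0, 0.002]
force: [0.9, -3.1, 10.8]
gripper_width: 20.8
finger_force: 59.5
```

>>> servo_tool --targets '[{"dp":[0.99,-0.08,0],"turn":0},{"dp":[0.96,-0.23,0],"turn":0},{"dp":[0.91,-0.38,0],"turn":0},{"dp":[0.84,-0.52,0],"turn":0},{"dp":[0.75,-0.64,0],"turn":0}]'

```text
t: 17.5
tool_pos: [555.3, -79.1, 232.6]
eef_rot: [0.695, 0.719, 0.001, 0.002]
force: [3.4, -2.0, 8.9]
gripper_width: 20.6
finger_force: 59.1
```

>>> servo_tool --targets '[{"dp":[0.64,-0.75,0],"turn":0},{"dp":[0.52,-0.84,0],"turn":0},{"dp":[0.38,-0.91,0],"turn":0},{"dp":[0.23,-0.96,0],"turn":0},{"dp":[0.08,-0.99,0],"turn":0}]'

```text
t: 17.92
tool_pos: [509.9, -61.8, 232.4]
eef_rot: [0.695, 0.719, 0.001, 0.002]
force: [4.7, -1.3, 8.0]
gripper_width: 20.3
finger_force: 58.9
```

```bash
python3 q.py
```

```text
r 63.3 az 91.7 Frad -1.4 Ftan ccw -4.6 fz 8.0 [509.9 -61.8 232.4] [ 0.55  0.31 -0.64  1.86  0.21  1.04 -0.14] 20.32756704989089 58.879069089889526 17.9167
```

Tracking well. Next comes the second half of the first turn, then another full turn.

>>> servo_tool --targets '[{"dp":[-0.08,-0.99,0],"turn":0},{"dp":[-0.23,-0.96,0],"turn":0},{"dp":[-0.38,-0.91,0],"turn":0},{"dp":[-0.52,-0.84,0],"turn":0},{"dp":[-0.64,-0.75,0],"turn":0}]'

```text
t: 18.33
tool_pos: [466.0, -81.6, 232.4]
eef_rot: [0.695, 0.719, 0.002, 0.002]
force: [3.2, 1.4, 8.4]
gripper_width: 20.5
finger_force: 59.0
```

>>> servo_tool --targets '[{"dp":[-0.75,-0.64,0],"turn":0},{"dp":[-0.84,-0.52,0],"turn":0},{"dp":[-0.91,-0.38,0],"turn":0},{"dp":[-0.96,-0.23,0],"turn":0},{"dp":[-0.99,-0.08,0],"turn":0}]'

```text
t: 18.75
tool_pos: [448.6, -126.8, 232.3]
eef_rot: [0.695, 0.719, 0.001, 0.001]
force: [1.0, 3.1, 11.4]
gripper_width: 20.7
finger_force: 59.5
```

>>> servo_tool --targets '[{"dp":[-0.99,0.08,0],"turn":0},{"dp":[-0.96,0.23,0],"turn":0},{"dp":[-0.91,0.38,0],"turn":0},{"dp":[-0.84,0.52,0],"turn":0},{"dp":[-0.75,0.64,0],"turn":0}]'

```text
t: 19.17
tool_pos: [468.1, -171.3, 232.2]
eef_rot: [0.695, 0.719, 0.0, 0.0]
force: [-2.0, 3.2, 12.3]
gripper_width: 20.9
finger_force: 59.5
```

>>> servo_tool --targets '[{"dp":[-0.64,0.75,0],"turn":0},{"dp":[-0.52,0.84,0],"turn":0},{"dp":[-0.38,0.91,0],"turn":0},{"dp":[-0.23,0.96,0],"turn":0},{"dp":[-0.08,0.99,0],"turn":0}]'

```text
t: 19.58
tool_pos: [513.0, -188.9, 232.2]
eef_rot: [0.696, 0.719, -0.0, 0.0]
force: [-2.9, -0.7, 13.9]
gripper_width: 20.6
finger_force: 59.4
```

```bash
python3 q.py
```

```text
r 63.9 az -88.9 Frad 0.6 Ftan ccw -2.9 fz 13.9 [ 513.  -188.9  232.2] [ 0.71  0.36 -0.57  1.79  0.22  1.06  0.1 ] 20.58902505796897 59.439414739608765 19.5833
```

>>> servo_tool --targets '[{"dp":[0.08,0.99,0],"turn":0},{"dp":[0.23,0.96,0],"turn":0},{"dp":[0.38,0.91,0],"turn":0},{"dp":[0.52,0.84,0],"turn":0},{"dp":[0.64,0.75,0],"turn":0}]'

```text
t: 20.0
tool_pos: [557.2, -169.7, 232.4]
eef_rot: [0.696, 0.718, -0.001, 0.001]
force: [-2.4, -3.0, 12.9]
gripper_width: 20.5
finger_force: 59.6
```

>>> servo_tool --targets '[{"dp":[0.75,0.64,0],"turn":0},{"dp":[0.84,0.52,0],"turn":0},{"dp":[0.91,0.38,0],"turn":0},{"dp":[0.96,0.23,0],"turn":0},{"dp":[0.99,0.08,0],"turn":0}]'

```text
t: 20.42
tool_pos: [575.1, -124.3, 232.7]
eef_rot: [0.696, 0.719, 0.0, 0.002]
force: [1.7, -3.4, 10.5]
gripper_width: 20.7
finger_force: 59.5
```

>>> servo_tool --targets '[{"dp":[0.99,-0.08,0],"turn":0},{"dp":[0.96,-0.23,0],"turn":0},{"dp":[0.91,-0.38,0],"turn":0},{"dp":[0.84,-0.52,0],"turn":0},{"dp":[0.75,-0.64,0],"turn":0}]'

```text
t: 20.83
tool_pos: [555.3, -79.1, 232.6]
eef_rot: [0.695, 0.719, 0.001, 0.002]
force: [2.9, -1.6, 9.1]
gripper_width: 21.3
finger_force: 59.1
```

>>> servo_tool --targets '[{"dp":[0.64,-0.75,0],"turn":0},{"dp":[0.52,-0.84,0],"turn":0},{"dp":[0.38,-0.91,0],"turn":0},{"dp":[0.23,-0.96,0],"turn":0},{"dp":[0.08,-0.99,0],"turn":0}]'

```text
t: 21.25
tool_pos: [509.8, -61.8, 232.4]
eef_rot: [0.695, 0.719, 0.001, 0.002]
force: [3.7, -0.4, 8.3]
gripper_width: 20.6
finger_force: 58.9
```

>>> servo_tool --targets '[{"dp":[-0.08,-0.99,0],"turn":0},{"dp":[-0.23,-0.96,0],"turn":0},{"dp":[-0.38,-0.91,0],"turn":0},{"dp":[-0.52,-0.84,0],"turn":0},{"dp":[-0.64,-0.75,0],"turn":0}]'

```text
t: 21.67
tool_pos: [466.0, -81.6, 232.4]
eef_rot: [0.695, 0.719, 0.002, 0.002]
force: [3.6, 0.8, 7.7]
gripper_width: 21.1
finger_force: 59.0
```

>>> servo_tool --targets '[{"dp":[-0.75,-0.64,0],"turn":0},{"dp":[-0.84,-0.52,0],"turn":0},{"dp":[-0.91,-0.38,0],"turn":0},{"dp":[-0.96,-0.23,0],"turn":0},{"dp":[-0.99,-0.08,0],"turn":0}]'

```text
t: 22.08
tool_pos: [448.6, -126.8, 232.3]
eef_rot: [0.695, 0.719, 0.001, 0.001]
force: [0.7, 4.0, 11.9]
gripper_width: 20.8
finger_force: 59.5
```

>>> servo_tool --targets '[{"dp":[-0.99,0.08,0],"turn":0},{"dp":[-0.96,0.23,0],"turn":0},{"dp":[-0.91,0.38,0],"turn":0},{"dp":[-0.84,0.52,0],"turn":0},{"dp":[-0.75,0.64,0],"turn":0}]'

```text
t: 22.5
tool_pos: [468.1, -171.3, 232.2]
eef_rot: [0.695, 0.719, 0.0, 0.0]
force: [-1.6, 3.7, 12.5]
gripper_width: 20.5
finger_force: 59.5
```

>>> servo_tool --targets '[{"dp":[-0.64,0.75,0],"turn":0},{"dp":[-0.52,0.84,0],"turn":0},{"dp":[-0.38,0.91,0],"turn":0},{"dp":[-0.23,0.96,0],"turn":0},{"dp":[-0.08,0.99,0],"turn":0}]'

```text
t: 22.92
tool_pos: [513.0, -188.9, 232.1]
eef_rot: [0.696, 0.719, -0.0, 0.0]
force: [-3.9, -0.4, 12.9]
gripper_width: 20.3
finger_force: 59.4
```

>>> servo_tool --targets '[{"dp":[0.02,0.6,0],"turn":0},{"dp":[0,0,0],"turn":0},{"dp":[0,0,0],"turn":0},{"dp":[0,0,0],"turn":0}]'

```text
t: 23.25
tool_pos: [520.0, -188.2, 232.4]
eef_rot: [0.695, 0.719, 0.001, 0.001]
force: [1.2, -0.9, 10.9]
gripper_width: 21.0
finger_force: 59.2
```

```bash
python3 q.py
```

```text
r 63.6 az -82.5 Frad 1.1 Ftan ccw 1.1 fz 10.9 [ 520.  -188.2  232.4] [ 0.69  0.36 -0.54  1.77  0.21  1.06  0.1 ] 21.046892560376882 59.22617018222809 23.25
```

```bash
python3 -c "
from h import *
o=bot.get_obs();print(abs(o['joint_vel']).max());print(bot.finish_job())"
```

```text
0.0023682857918425164
the job is handed in; nothing more can be done
None
```

I seated the wheel on the stem, turned it clockwise until it held hard against the shut stop, then opened it two full turns by the handle. I handed the job in at about 23 s still gripping the handle; no verdict came back.

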